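# Turn the full jar to the front and hold the carousel

## Task

One of the three knob-lidded jars on the laundry carousel is full and the other two are nearly empty: lift jars a little by their knobs to feel which is the full one, setting each gently back down in its well. Then turn the carousel until the full jar stands squarely at the front, in line with the spout of the drip tray, and finish gripping the carousel's handle, not letting go, so that it is held still there while I take the lid off. Keep everything upright in its well and leave the other things on the ledge where they are.

Things in the scene. Friction and masses are not known exactly. Their poses are not given: they have to be found in the camera images.
- tray: round aluminium drip tray, 332 mm across with a 14 mm rim, fixed on the ledge. Its only spout, a channel 54 mm wide, sticks out at the front, towards the robot, to 206 mm from the tray's centre. Origin: centre of its underside, which is also on the turning axis of the carousel; its -x axis points out along the spout, z up.
- carousel: white plastic turntable, 300 mm across, in the middle of the tray. Turns without end, both ways, about its vertical axis with friction of about 0.1 N m, and stays where it is left. Six wells, 73 mm inside, 28 mm deep, 60 degrees apart, centres 105 mm from the axis, floor 28 mm above the ledge. Origin: on the axis, 4 mm above the ledge; turns with the carousel, z up.
- handle: loop handle fixed on the carousel's hub, turning with it: a level bar 90 mm long, 16 mm wide, 20 mm high (top 199 mm above the ledge), with a gap 50 mm high under it between its two uprights (12 mm, at the bar's ends). Origin: centre of the bar, on the turning axis; x along the bar, y across it, z up. Grip it at the middle across its 16 mm, from above.
- jar_a: white lidded jar 68 mm across, loose in a well. Grey lid, one piece with the jar: flat top 122 mm above the foot, and in its middle a round knob 26 mm across from 122 to 150 mm, to be taken from above. jar_a, jar_b and jar_c look identical and stand in every other well: exactly one (it may be any of them) is full, 500 to 700 g; the other two weigh 160 to 240 g each. Origin: centre of its underside, z up.
- jar_b: same jar as jar_a from outside, may be the full one or a nearly empty one (see jar_a); in another well. Origin: centre of its underside, z up.
- jar_c: same jar as jar_a from outside, may be the full one or a nearly empty one (see jar_a); in another well. Origin: centre of its underside, z up.
- tin: round steel tin, 68 mm across, 52 mm high, no knob. Stands loose in a well of the carousel between two jars. Origin: centre of its underside.
- brush: round scrubbing brush, 64 mm across, 55 mm high, bristles down, domed wooden back. Stands loose in a well of the carousel between two jars. Origin: centre of its underside.
- soap: bar of soap, 54 x 36 x 26 mm, lying flat. Stands loose in a well of the carousel between two jars. Origin: centre of its underside.
- scoop_1: turquoise plastic scoop: a cup 88 mm across and 65 mm high standing on its foot, with a flat handle sticking out from the rim to 158 mm from the cup's centre along its +y. Origin: centre of the foot. To be left alone.
- scoop_2: second scoop, same as scoop_1. To be left alone.
- plug: black drain plug of hard silicone, 54 mm across, 38 mm high with its loop. Origin: centre of its underside. To be left alone.
- peg_rack: folded aluminium clothes peg rack, 122 mm (x) by 392 mm (y), 36 mm high, lying flat. Origin: centre of its underside. To be left alone.
- bottle: white bottle with a grey cap, 68 mm across, 190 mm high, standing. Origin: centre of its underside. To be left alone.
Not all that is in view belongs to the job. There is more than one size of the soap; the job needs the middle-sized.

How it is judged:
By the outcome, as a careful person would: the job done as asked, in the order asked, and still so for the second after the job is handed in, while the arm keeps its last pose, push and grip.
It also fails if it takes over 67 s, if anything falls off the work surface, if the arm or the gripper's body presses on something with over 40 N, if the wrist force passes 120 N, or if a joint passes its speed limit or range.

## Robot

A 7-joint arm with a two-finger parallel gripper is mounted at the origin on the work surface. World frame = base frame: x ahead of the robot, y to its left, z up, the work surface at z = 0. Lengths are in m, angles in rad, forces in N, time in s.
With the tool pointing down it reaches from about 0.425 to 0.925 m from the base axis. Payload 6.8 kg.
Tool frame: the origin (TCP) lies on the front face of the gripper's body, between the roots of the fingers; the fingertips stand 80 mm ahead of it and the grasp point (between the pads) lies 61 mm ahead of it; z points along the fingers, y is the line along which they close (so a half turn about z gives the same grasp; the last joint's range is limited). The gripper opens to 88 mm and grips with 3 to 60 N. Pads are 20 mm wide; open, the fingers measure 115 mm over their backs; the gripper's body (75 mm by 178 mm) begins 61 mm behind the grasp point.
Start: joints at [1.081, 0.477, 0.022, 1.555, -0.011, 1.109, -0.083], TCP at [0.252, -0.626, 0.303] pointing down, gripper open.
Joint ranges: [-2.96, 2.96], [-0.34, 2.1], [-1.41, 1.46], [0.24, 2.44], [-1.37, 4.51], [0.17, 1.92], [-2.96, 2.96]. Speed limits (rad/s): [2.39, 2.39, 3.14, 3.14, 3.14, 3.14, 3.14].

## Interface

Orientations are given as a unit quaternion [w, x, y, z].
In Python, from station import robot gives the robot as it stands.
- The arm moves only by the tool move_arm, never from a script. Its argument "rows" is one flat list of numbers, 7 for each row, row after row: the shift along the tool's x, y, z in units of 800 mm (1.0 is 800 mm), then the turn, a rotation vector about the tool's x, y, z in units of 2 pi rad (1.0 is 2 pi rad), then the opening, from -1 (shut) to 1 (fully open). In form: [x, y, z, wx, wy, wz, jaw, x, y, z, wx, wy, wz, jaw, ...]. A call has 1 to 8 rows; each row shifts and turns the commanded pose from where the row before left it, along the tool's axes as they then stand; what a row does not reach is not made up. A row lasts 1/10 s, in which the tool goes at most 50 mm and 8.59 degrees, less where a joint would pass 70% of its speed; a pose out of reach is approached as far as the arm can. A call with a number of a shift or a turn outside -1 to 1 is refused whole. A call with a gripper value outside its range is refused whole. The fingers move at their own pace and stop on an object; "force" is the grip in N (left out, the last holds). Time passes only in rows, so rows that do not move let the fingers close. It gives the time, the measured TCP pose, the force, the opening and the grip force at its end, in the units of the state.
- robot.read_state(): the state, without advancing time (a new reading comes with each control period).
- robot.camera(name): name is "scene" or "top" or "wrist"; returns (picture, depth): 400x640x3 uint8, red, green, blue; 400x640 float32, m along the optical axis (not along the pixel's ray), 0 where there is no reading.
- robot.calibration(name): a dict with "mtx" (3x3 intrinsics, pixels), "extrinsics" (4x4, takes a point from camera to world coordinates). Camera axes: x right, y down, z forward; pixel columns grow to the right and rows downward; lengths in m; the calibration is good to about 2 mm. A picture is of the moment at which its call begins: read the wrist's pose just before it. calibration takes no time and is no camera call; for the wrist camera it gives the pose at the moment of the call.
- robot.job_done(): hands the job in; it is judged then, once.
The state is a dict: "time": time; "joint_pos": joint angles; "joint_vel": joint speeds; "joint_torque": joint torques, N m; "tcp_pos": TCP position; "tcp_rot": TCP orientation; "ft_force": force on the tool from outside, world axes, zero at the start; "moment": the same for the moment, N m; "finger_gap": finger opening in m; "grip_force": force on a finger pad.
Only numpy, scipy, OpenCV 4.12 (cv2) and the standard library are available. Lean on these libraries where they do the work, as an engineer would, in place of code of your own. Each camera call takes 0.05 s, during which the arm holds its last target. There are 200 camera calls.

## Working session

There is one attempt and no reset: what is moved stays moved. The work goes in short steps, Python scripts to look and compute and a tool call to move; the robot and the scene stay as the last step left them, time stands still between calls to the robot, and variables do not carry over. Pictures are saved under pics/ and viewed, at most 10 in all, crops included, and the job is handed in when it is done.

Besides the shell and the picture viewer there is one more tool, called after "Emit:" by a JSON object that holds its "op" and its "data". move_arm: Moves the arm, as the interface text tells. Its arguments: {"type":"object","properties":{"rows":{"type":"array"},"force":{"type":"number"}},"required":["rows"]}

```bash
mkdir -p pics; ls
python3 - <<'E'
from station import robot
import cv2,numpy as np
s=robot.read_state();print(s)
for n in("scene","top"):
    p,d=robot.camera(n);cv2.imwrite(f"pics/{n}0.png",p[:,:,::-1]);np.savez(f"{n}0.npz",p=p,d=d)
    c=robot.calibration(n);print(n,c["mtx"],c["extrinsics"])
E
```

```text
pics
{'time': 0.0, 'joint_pos': array([ 1.08090569,  0.47778269,  0.0223231 ,  1.55641715, -0.01146082,
        1.10928884, -0.08310951]), 'joint_vel': array([ 0.00104625,  0.00067915, -0.00148483,  0.00013251, -0.00034167,
        0.00010446, -0.00031356]), 'joint_torque': array([-5.17467925e-04, -5.82851636e+01,  1.53437812e+00, -2.72609496e+01,
       -5.43034833e-02,  1.68636313e-02,  1.49303469e-04]), 'tcp_pos': array([ 0.25132554, -0.62598842,  0.30170744]), 'tcp_rot': array([-8.49513496e-04,  9.81830129e-01,  1.89759894e-01, -2.44514237e-04]), 'ft_force': array([ 1.16649256, -0.22263371, -0.51024172]), 'moment': array([ 0.01483746,  0.00152991, -0.02219505]), 'grip_force': 0.0, 'finger_gap': 0.08787643677396559}
scene [[490.89877168   0.         326.52616231]
 [  0.         490.89877168 200.72671544]
 [  0.           0.           1.        ]] [[ 0.55109671  0.64400003 -0.53061885  1.15324269]
 [ 0.83441575 -0.42032579  0.35647802 -0.44886902]
 [ 0.00653907 -0.6392106  -0.76900394  1.17187897]
 [ 0.          0.          0.          1.        ]]
top [[387.6963503    0.         319.8093708 ]
 [  0.         387.6963503  197.45606784]
 [  0.           0.           1.        ]] [[-2.20668192e-03 -9.86713685e-01  1.62453793e-01  2.43454344e-01]
 [-9.99888117e-01 -2.26346833e-04 -1.49567117e-02  5.16951164e-02]
 [ 1.47947630e-02 -1.62468622e-01 -9.86602788e-01  1.28389511e+00]
 [ 0.00000000e+00  0.00000000e+00  0.00000000e+00  1.00000000e+00]]
```

View pics/top0.png

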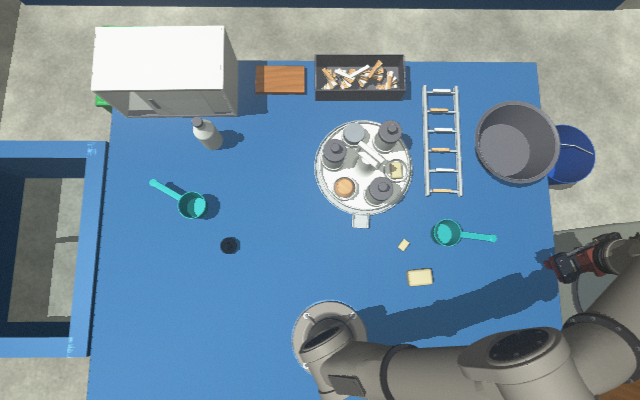

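View pics/scene0.png

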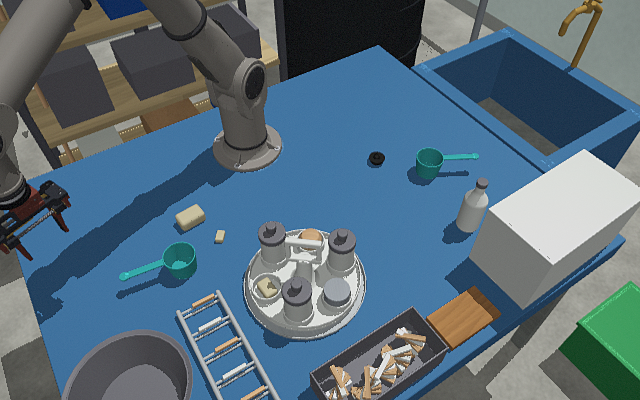

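Top view: the carousel centre is near (363,167) and the spout near (361,221). The jars are at (391,132), (334,150) and (381,188), and the handle bar runs from about (360,150) to (385,175). The scene view agrees: the handle's bar points at the jar nearest the arm at (272,235), and the brush, soap and tin are in the other wells.

```bash
cat > h.py <<'E'
import numpy as np,cv2
from station import robot
def cloud(d,cal):
    K=np.asarray(cal["mtx"]);E=np.asarray(cal["extrinsics"])
    v,u=np.mgrid[:400,:640]
    P=np.stack([(u-K[0,2])/K[0,0]*d,(v-K[1,2])/K[1,1]*d,d],-1)@E[:3,:3].T+E[:3,3]
    P[d<=0]=np.nan
    return P
def blobs(m,P,minn=5):
    n,l,st,c=cv2.connectedComponentsWithStats(m.astype(np.uint8))
    for i in range(1,n):
        if st[i,4]>=minn:
            q=P[l==i];print(st[i,4],c[i].round(1),np.median(q,0).round(4),"mid",((q.min(0)+q.max(0))/2).round(4),"ext",np.ptp(q,axis=0).round(3))
E
python3 - <<'E'
from h import *
for n in("top","scene"):
    f=np.load(n+"0.npz");P=cloud(f["d"],robot.calibration(n))
    near=np.hypot(P[...,0]-.65,P[...,1]+.06)<.3
    z=P[...,2]
    for lo,hi in((.170,.186),(.186,.21),(.143,.158)):
        print(n,lo);blobs((z>lo)&(z<hi)&near,P)
    # tray/spout/carousel
    r=near&(z>.006)&(z<.03); print("low"); blobs(r,P,30)
E
```

```text
top 0.17
60 [391.5 128. ] [ 0.6362 -0.1799  0.1769] mid [ 0.6373 -0.1802  0.1763] ext [0.024 0.022 0.011]
59 [334.6 147.2] [ 0.5761 -0.0101  0.1776] mid [ 0.5771 -0.009   0.177 ] ext [0.025 0.021 0.012]
8 [357.9 146.8] [ 0.5781 -0.0783  0.1765] mid [ 0.5784 -0.0785  0.1774] ext [0.006 0.007 0.013]
7 [378.3 163.3] [ 0.527  -0.1368  0.1767] mid [ 0.5283 -0.138   0.1773] ext [0.008 0.007 0.012]
64 [382.1 186.3] [ 0.4592 -0.1462  0.1775] mid [ 0.4598 -0.1468  0.1776] ext [0.025 0.024 0.012]
top 0.186
193 [370.5 152.1] [ 0.5559 -0.1115  0.1976] mid [ 0.557  -0.1122  0.1955] ext [0.064 0.071 0.018]
top 0.143
344 [389.5 131.4] [ 0.6326 -0.1766  0.1495] mid [ 0.6373 -0.1802  0.1495] ext [0.072 0.071 0.013]
362 [334.  150.4] [ 0.5727 -0.0086  0.1495] mid [ 0.5771 -0.009   0.1498] ext [0.07  0.067 0.013]
7 [357.6 149.3] [ 0.5771 -0.0786  0.1506] mid [ 0.578  -0.0816  0.1502] ext [0.006 0.014 0.013]
9 [377.4 165.8] [ 0.5262 -0.139   0.1502] mid [ 0.5277 -0.141   0.1496] ext [0.006 0.014 0.012]
373 [380.3 188.5] [ 0.4557 -0.1442  0.1493] mid [ 0.4582 -0.1468  0.1495] ext [0.071 0.069 0.012]
low

[... 3704 characters left out ...]
[0.004 0.172 0.024]
67 [400.1 370.2] [ 0.8924 -0.058   0.0213] mid [ 0.8877 -0.0532  0.0181] ext [0.034 0.028 0.024]
86 [324.5 376.7] [ 0.8008 -0.2135  0.0118] mid [ 0.8077 -0.2164  0.0174] ext [0.018 0.04  0.023]
180 [353.  384.4] [ 0.8511 -0.1729  0.0101] mid [ 0.8586 -0.1645  0.018 ] ext [0.053 0.07  0.024]
115 [389.6 378.4] [ 0.8927 -0.0906  0.0227] mid [ 0.8903 -0.0859  0.018 ] ext [0.029 0.042 0.024]
66 [329.5 390.5] [ 0.8387 -0.2253  0.0217] mid [ 0.837  -0.2177  0.0179] ext [0.037 0.037 0.024]
37 [315.  391.1] [ 0.8203 -0.2518  0.0204] mid [ 0.8219 -0.2521  0.0181] ext [0.047 0.002 0.022]
93 [377.5 388.7] [ 0.8948 -0.1283  0.0177] mid [ 0.8959 -0.1225  0.0175] ext [0.019 0.042 0.023]
```

```bash
cat >> h.py <<'E'
def plan(x,y,z,ya=None):
    "shift in tool axes (units) and turn (units) to tcp xyz, tool y at world angle ya deg (mod 180)"
    from scipy.spatial.transform import Rotation as R
    s=robot.read_state();q=s["tcp_rot"];M=R.from_quat([q[1],q[2],q[3],q[0]])
    d=np.array([x,y,z])-s["tcp_pos"];t=M.inv().apply(d)/.8
    a=M.as_matrix()[:,1];cur=np.degrees(np.arctan2(a[1],a[0]))
    print("t",s["time"],"pos",s["tcp_pos"].round(4),"yang",cur.round(2),"tilt",M.as_matrix()[:2,2].round(4),"q7",s["joint_pos"][6].round(2),"F",s["ft_force"].round(2),"gap",s["finger_gap"].round(4))
    print("shift",t.round(4),"dist mm",(np.linalg.norm(d)*1e3).round(1))
    if ya is not None:
        w=-((ya-cur+90)%180-90);print("wz",(w/360).round(4),"deg",w.round(1))
E
python3 - <<'E'
from h import *
C=np.array([.557,-.1145])
for n in("top","scene"):
    f=np.load(n+"0.npz");P=cloud(f["d"],robot.calibration(n));z=P[...,2]
    # per-camera centre: three knob mids
    c=C+([0,.002] if n=="top" else [0,-.0025])
    r=np.hypot(P[...,0]-c[0],P[...,1]-c[1]);a=np.degrees(np.arctan2(P[...,1]-c[1],P[...,0]-c[0]))%360
    m=(r>.172)&(r<.23)&(z>.006)&(z<.03)&(abs(a-180)<40)
    blobs(m,P,10)
    q=P[m];b=a[m];print(n,len(q),np.median(b),b.min(),b.max(),r[m].max())
    for lo in(.175,.185,.195):
        k=m&(r>lo)&(r<lo+.01); print(lo,a[k].min().round(1),a[k].max().round(1),((P[k][:,1].min()+P[k][:,1].max())/2).round(4),np.ptp(P[k][:,1]).round(3))
    k=(z>.186)&(z<.21)&(r<.06);q=P[k][:,:2];w,v=np.linalg.eigh(np.cov(q.T));print("bar",np.degrees(np.arctan2(v[1,1],v[0,1])))
plan(.459,-.149,.303,-18)
E
```

```text
132 [359.7 222.2] [ 0.3712 -0.1     0.0094] mid [ 0.3696 -0.0983  0.0145] ext [0.036 0.056 0.017]
top 138 175.71088487745862 147.4988246711641 202.23119535036597 0.2117423579883701
0.175 166.4 184.3 -0.0983 0.055
0.185 147.5 187.3 -0.074 0.125
0.195 151.7 202.2 -0.1024 0.169
bar 49.18441347723855
scene 72 194.91627103131526 140.78717671065752 219.98084632905778 0.22913487851035058
0.175 156.2 218.6 -0.1352 0.183
0.185 140.8 214.4 -0.1115 0.231
0.195 141.9 219.9 -0.1201 0.252
bar 49.61999015941445Traceback (most recent call last):
  File "<stdin>", line 14, in <module>
  File "h.py", line 20, in plan
    print("t",s["time"],"pos",s["tcp_pos"].round(4),"yang",cur.round(2),"tilt",M.as_matrix()[:2,2].round(4),"q7",s["joint_pos"][6].round(2),"F",s["ft_force"].round(2),"gap",s["finger_gap"].round(4))
                                                                                                                                                                             ^^^^^^^^^^^^^^^^^^^^^
AttributeError: 'float' object has no attribute 'round'
```

```bash
sed -i 's/s\["finger_gap"\].round(4)/s["finger_gap"],"grip",s["grip_force"]/' h.py; python3 -c "
from h import *
plan(.43,-.15,.305,-18)"
```

```text
t 0.1 pos [ 0.2513 -0.626   0.3018] yang -68.12 tilt [-0.0008  0.0015] q7 -0.08 F [0.28 0.09 0.39] gap 0.08774235176128344 grip 0.0
shift [ 0.429  -0.469  -0.0033] dist mm 508.5
wz -0.1392 deg -50.1
```

Emit:
{"op": "move_arm", "data": {"rows": [0.036,-0.039,0,0,0,0,0.4,0.036,-0.039,0,0,0,0,0.4,0.036,-0.039,0,0,0,0,0.4,0.036,-0.039,0,0,0,0,0.4,0.036,-0.039,0,0,0,0,0.4,0.036,-0.039,0,0,0,0,0.4,0.036,-0.039,0,0,0,0,0.4,0.036,-0.039,0,0,0,0,0.4], "force": 25}}

```text
time: 0.9
tcp_pos: [0.3724, -0.3072, 0.3025]
tcp_rot: [-0.0, 0.982, 0.19, -0.0]
ft_force: [1.0, 0.4, 0.2]
finger_gap: 0.0616
grip_force: 0.0
```

Emit:
{"op": "move_arm", "data": {"rows": [0.036,-0.039,0,0,0,0,0.4,0.036,-0.039,0,0,0,0,0.4,0.036,-0.039,0,0,0,0,0.4,0.033,-0.039,0,0,0,0,0.4,0,0,0,0,0,-0.023,0.4,0,0,0,0,0,-0.023,0.4,0,0,0,0,0,-0.023,0.4,0,0,0,0,0,-0.023,0.4]}}

```text
time: 1.7
tcp_pos: [0.4303, -0.1509, 0.3024]
tcp_rot: [-0.0, 0.886, 0.465, -0.0]
ft_force: [0.7, 0.6, 0.5]
finger_gap: 0.0612
grip_force: 0.0
```

Emit:
{"op": "move_arm", "data": {"rows": [0,0,0,0,0,-0.023,0.4,0,0,0,0,0,-0.023,0.4,0,0,0,0,0,0,0.4,0,0,0,0,0,0,0.4]}}

```text
time: 2.1
tcp_pos: [0.4303, -0.1511, 0.3025]
tcp_rot: [-0.0, 0.812, 0.583, -0.0]
ft_force: [0.9, 0.1, -0.4]
finger_gap: 0.0614
grip_force: 0.0
```

```bash
python3 -c "
from h import *
plan(.459,-.149,.235,-18)
c=robot.calibration('wrist');p,d=robot.camera('wrist');cv2.imwrite('pics/w1.png',p[:,:,::-1])
P=cloud(d,c);z=P[...,2];near=np.hypot(P[...,0]-.557,P[...,1]+.114)<.14
print(c['extrinsics'][:3,3],c['mtx'][0,0])
for lo,hi in((.170,.186),(.186,.21),(.143,.158)): print(lo);blobs((z>lo)&(z<hi)&near,P,40)
print((d>0).mean())
"
```

```text
t 2.1 pos [ 0.4303 -0.1511  0.3025] yang -18.67 tilt [-0.0003  0.0001] q7 -0.18 F [ 0.94  0.13 -0.38] gap 0.06138677642147724 grip 0.0
shift [0.014  0.0331 0.0844] dist mm 73.4
wz -0.0019 deg -0.7
[ 0.45460401 -0.07870063  0.38559406] 330.4282839647909
0.17
714 [494.4  86.7] [ 0.5608 -0.0994  0.1813] mid [ 0.5519 -0.1125  0.178 ] ext [0.058 0.069 0.016]
936 [627.3 163.8] [ 0.6288 -0.1808  0.1776] mid [ 0.6324 -0.1834  0.1756] ext [0.018 0.026 0.011]
1212 [358.1 201.2] [ 0.4583 -0.1493  0.1787] mid [ 0.4584 -0.1507  0.1755] ext [0.025 0.026 0.011]
0.186
6392 [515.8  94.3] [ 0.5571 -0.1114  0.1992] mid [ 0.5564 -0.1152  0.1943] ext [0.067 0.075 0.017]
0.143
304 [499.2  45.3] [ 0.5764 -0.0857  0.1506] mid [ 0.5786 -0.0863  0.1505] ext [0.011 0.017 0.015]
5925 [591.8 153.3] [ 0.6263 -0.1742  0.1508] mid [ 0.6313 -0.1837  0.1505] ext [0.062 0.071 0.015]
5673 [353.3 186.1] [ 0.4588 -0.1438  0.1509] mid [ 0.4583 -0.1509  0.1493] ext [0.071 0.071 0.013]
141 [441.5 149.4] [ 0.5259 -0.1404  0.1507] mid [ 0.5275 -0.1422  0.1506] ext [0.009 0.01  0.015]
0.9960859375
```

Emit:
{"op": "move_arm", "data": {"rows": [0.0126,0.033,0,0,0,0,0.3,0,0,0.03,0,0,0,0.3,0,0,0.03,0,0,0,0.3,0,0,0.0144,0,0,0,0.3,0,0,0.01,0,0,0,0.3,0,0,0,0,0,0,0.3,0,0,0,0,0,0,0.3]}}

```text
time: 2.85
tcp_pos: [0.4591, -0.15, 0.2358]
tcp_rot: [0.0, 0.811, 0.584, 0.0]
ft_force: [0.1, -0.2, 0.3]
finger_gap: 0.057
grip_force: 0.0
```

Emit:
{"op": "move_arm", "data": {"rows": [0,0,0,0,0,0,-1,0,0,0,0,0,0,-1,0,0,0,0,0,0,-1,0,0,0,0,0,0,-1,0,0,0,0,0,0,-1,0,0,0,0,0,0,-1], "force": 25}}

```text
time: 3.45
tcp_pos: [0.4588, -0.1499, 0.2353]
tcp_rot: [0.0, 0.811, 0.585, 0.0]
ft_force: [-0.3, 0.1, 2.3]
finger_gap: 0.0255
grip_force: 25.0
```

Emit:
{"op": "move_arm", "data": {"rows": [0,0,-0.006,0,0,0,-1,0,0,-0.007,0,0,0,-1,0,0,-0.007,0,0,0,-1,0,0,0,0,0,0,-1,0,0,0,0,0,0,-1,0,0,0,0,0,0,-1,0,0,0,0,0,0,-1]}}

```text
time: 4.15
tcp_pos: [0.4586, -0.1499, 0.2509]
tcp_rot: [-0.0, 0.811, 0.585, -0.0]
ft_force: [-0.3, -0.4, -5.8]
finger_gap: 0.0256
grip_force: 25.0
```

Emit:
{"op": "move_arm", "data": {"rows": [0,0,0,0,0,0,-1,0,0,0,0,0,0,-1]}}

```text
time: 4.35
tcp_pos: [0.4587, -0.1499, 0.251]
tcp_rot: [-0.0, 0.811, 0.585, -0.0]
ft_force: [1.2, 1.0, -5.7]
finger_gap: 0.0256
grip_force: 25.0
```

Emit:
{"op": "move_arm", "data": {"rows": [0,0,0,0,0,0,-1]}}

```text
time: 4.45
tcp_pos: [0.4587, -0.1499, 0.2511]
tcp_rot: [-0.0, 0.811, 0.585, -0.0]
ft_force: [1.1, -0.4, -5.1]
finger_gap: 0.0256
grip_force: 25.0
```

Emit:
{"op": "move_arm", "data": {"rows": [0,0,0.006,0,0,0,-1,0,0,0.006,0,0,0,-1,0,0,0.003,0,0,0,-1,0,0,0.002,0,0,0,-1,0,0,0.001,0,0,0,-1,0,0,0.001,0,0,0,-1,0,0,0,0,0,0,-1,0,0,0,0,0,0,-1]}}

```text
time: 5.25
tcp_pos: [0.4588, -0.1499, 0.2361]
tcp_rot: [0.0, 0.811, 0.585, 0.0]
ft_force: [0.5, 0.4, -7.6]
finger_gap: 0.0256
grip_force: 25.0
```

Emit:
{"op": "move_arm", "data": {"rows": [0,0,0.0005,0,0,0,-1,0,0,0.0005,0,0,0,-1,0,0,0,0,0,0,-1]}}

```text
time: 5.55
tcp_pos: [0.4589, -0.1499, 0.2354]
tcp_rot: [0.0, 0.811, 0.585, 0.0]
ft_force: [-0.3, 0.1, -3.2]
finger_gap: 0.0256
grip_force: 25.0
```

Emit:
{"op": "move_arm", "data": {"rows": [0,0,0,0,0,0,-1]}}

```text
time: 5.65
tcp_pos: [0.4589, -0.1499, 0.2354]
tcp_rot: [0.0, 0.811, 0.585, 0.0]
ft_force: [-0.4, -0.3, -2.3]
finger_gap: 0.0254
grip_force: 25.0
```

Emit:
{"op": "move_arm", "data": {"rows": [0,0,0.0005,0,0,0,-1,0,0,0,0,0,0,-1,0,0,0,0,0,0,-0.2,0,0,0,0,0,0,0.3,0,0,0,0,0,0,0.3,0,0,-0.01,0,0,0,0.3,0,0,-0.04,0,0,0,0.3,0,0,-0.06,0,0,0,0.3]}}

```text
time: 6.45
tcp_pos: [0.4575, -0.1496, 0.3222]
tcp_rot: [-0.002, 0.811, 0.585, -0.001]
ft_force: [0.5, -0.3, 0.9]
finger_gap: 0.057
grip_force: 0.0
```

```bash
python3 -c "
from h import *
plan(.5567,-.1152,.305,-40.5)
c=robot.calibration('wrist');p,d=robot.camera('wrist');cv2.imwrite('pics/w2.png',p[:,:,::-1]);np.savez('w2.npz',p=p,d=d,E=c['extrinsics'],K=c['mtx'])
P=cloud(d,c);z=P[...,2];near=np.hypot(P[...,0]-.557,P[...,1]+.114)<.14
for lo,hi in((.170,.186),(.186,.21)): print(lo);blobs((z>lo)&(z<hi)&near,P,40)
"
```

```text
t 6.45 pos [ 0.4575 -0.1496  0.3222] yang -18.43 tilt [-0.0047  0.0018] q7 -0.2 F [ 0.48 -0.26  0.9 ] gap 0.057038037966197226 grip 0.0
shift [0.08   0.1042 0.021 ] dist mm 106.4
wz 0.0613 deg 22.1
0.17
168 [462.1  57.8] [ 0.5752 -0.0826  0.1782] mid [ 0.5733 -0.0856  0.1781] ext [0.014 0.015 0.016]
42 [446.   97.3] [ 0.5586 -0.1021  0.1851] mid [ 0.5577 -0.1036  0.1845] ext [0.014 0.017 0.003]
127 [410.  164.3] [ 0.5267 -0.1396  0.1782] mid [ 0.5285 -0.1378  0.178 ] ext [0.01  0.014 0.016]
1270 [573.6 172.9] [ 0.6342 -0.1818  0.1785] mid [ 0.6361 -0.1834  0.1754] ext [0.025 0.025 0.011]
1005 [321.4 206.3] [ 0.4589 -0.1495  0.1787] mid [ 0.4584 -0.1511  0.1756] ext [0.026 0.026 0.011]
0.186
4638 [455.9 112.9] [ 0.5574 -0.1119  0.1994] mid [ 0.5563 -0.1155  0.1943] ext [0.067 0.075 0.017]
```

View pics/w2.png

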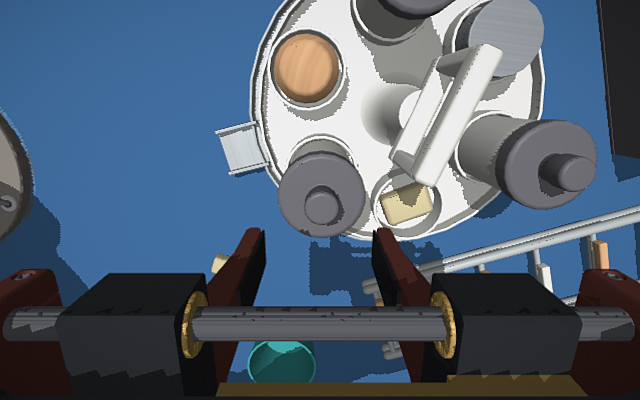

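Wrist view: the full jar stands upright in its well at (320,205), the spout is at (240,147), and the handle bar runs from (410,165) to (485,60).

```bash
python3 -c "
from h import *
f=np.load('w2.npz');P=cloud(f['d'],dict(mtx=f['K'],extrinsics=f['E']));p=f['p'].astype(int);z=P[...,2]
C=np.array([.5566,-.1155]);D=P[...,:2]-C;r=np.hypot(*np.moveaxis(D,-1,0));a=np.degrees(np.arctan2(D[...,1],D[...,0]))%360
m=(p[...,0]>110)&(z<.03)&(z>-.01)&(r>.170)&(r<.23)&(abs(a-176)<20)
m&=(f['d']>0)
blobs(m,P,50)
n,l,st,c=cv2.connectedComponentsWithStats(m.astype(np.uint8));i=1+st[1:,4].argmax();q=P[l==i][:,:2]
hull=cv2.minAreaRect((q*1000).astype(np.float32));print(hull)
print('mean dir',np.degrees(np.arctan2(*(q.mean(0)-C)[::-1]))%360)
k=(z>.193)&(r<.06);q=P[k][:,:2];w,v=np.linalg.eigh(np.cov(q.T));print('bar',np.degrees(np.arctan2(v[1,1],v[0,1])),q.mean(0))
print(cv2.minAreaRect((q*1000).astype(np.float32)))
# tray rim circle: outermost non-blue r per direction
mm=(p[...,0]>110)&(z<.03)&(z>.008)&(r>.155)&(r<.172);q=P[mm][:,:2];A=np.c_[2*q,np.ones(len(q))];s=np.linalg.lstsq(A,(q**2).sum(1),rcond=None)[0];print('circ',s[:2],np.sqrt(s[2]+s[0]**2+s[1]**2))
"
```

```text
122 [230.7 128.4] [ 0.3731 -0.0775  0.0189] mid [ 0.3693 -0.0789  0.0112] ext [0.043 0.009 0.02 ]
1154 [239.  151.5] [ 0.3695 -0.1063  0.0091] mid [ 0.3661 -0.1052  0.0105] ext [0.045 0.05  0.021]
((366.20428466796875, -105.41786193847656), (48.97026062011719, 43.295326232910156), 87.8974380493164)
mean dir 177.18830150739385
bar -144.7978898499853 [ 0.52559159 -0.13741743]
((540.7957153320312, -112.52378845214844), (104.38613891601562, 49.347862243652344), 52.61994171142578)
circ [ 0.5530289  -0.11624311] 0.16059112568697156
```

Emit:
{"op": "move_arm", "data": {"rows": [0.027,0.035,0,0,0,0,0.3,0.027,0.035,0,0,0,0,0.3,0.026,0.034,0,0,0,0,0.3,0,0,0,0,0,0.0204,0.3,0,0,0,0,0,0.0204,0.3,0,0,0,0,0,0.0204,0.3,0,0,0,0,0,0,0.3,0,0,0,0,0,0,0.3]}}

```text
time: 7.3
tcp_pos: [0.558, -0.1154, 0.3231]
tcp_rot: [0.0, 0.907, 0.42, 0.0]
ft_force: [0.5, -0.0, -0.5]
finger_gap: 0.0572
grip_force: 0.0
```

```bash
python3 -c "
from h import *
plan(.5566,-.1155,.250,-40.4)"
```

```text
t 7.3 pos [ 0.558  -0.1154  0.3231] yang -40.27 tilt [ 0.0005 -0.0001] q7 -0.7 F [ 0.49 -0.04 -0.47] gap 0.05720276306087635 grip 0.0
shift [-0.0012 -0.0013  0.0913] dist mm 73.1
wz 0.0003 deg 0.1
```

Emit:
{"op": "move_arm", "data": {"rows": [-0.0012,-0.0013,0.03,0,0,0,0.3,0,0,0.03,0,0,0,0.3,0,0,0.021,0,0,0,0.3,0,0,0.01,0,0,0,0.3,0,0,0,0,0,0,0.3,0,0,0,0,0,0,-1,0,0,0,0,0,0,-1,0,0,0,0,0,0,-1], "force": 30}}

```text
time: 8.1
tcp_pos: [0.5569, -0.1156, 0.2509]
tcp_rot: [0.0, 0.908, 0.419, 0.001]
ft_force: [-0.4, 0.4, 0.2]
finger_gap: 0.0366
grip_force: 0.0
```

Emit:
{"op": "move_arm", "data": {"rows": [0,0,0,0,0,0,-1,0,0,0,0,0,0,-1,0,0,0,0,0,0,-1]}}

```text
time: 8.4
tcp_pos: [0.557, -0.116, 0.2502]
tcp_rot: [0.001, 0.908, 0.419, 0.001]
ft_force: [2.9, -1.2, -1.2]
finger_gap: 0.0157
grip_force: 30.0
```

Emit:
{"op": "move_arm", "data": {"rows": [0,0,0,0,0,0.002,-1,0,0,0,0,0,0.004,-1,0,0,0,0,0,0.005,-1,0,0,0,0,0,0.005,-1,0,0,0,0,0,0.005,-1,0,0,0,0,0,0.005,-1,0,0,0,0,0,0.005,-1,0,0,0,0,0,0.005,-1]}}

```text
time: 9.2
tcp_pos: [0.5569, -0.1158, 0.2502]
tcp_rot: [0.0, 0.95, 0.312, 0.0]
ft_force: [4.2, -2.5, 1.0]
finger_gap: 0.0157
grip_force: 30.0
```

Emit:
{"op": "move_arm", "data": {"rows": [0,0,0,0,0,0.005,-1,0,0,0,0,0,0.005,-1,0,0,0,0,0,0.005,-1,0,0,0,0,0,0.005,-1,0,0,0,0,0,0.005,-1,0,0,0,0,0,0.003,-1,0,0,0,0,0,0.002,-1,0,0,0,0,0,0,-1]}}

```text
time: 10.0
tcp_pos: [0.5568, -0.1157, 0.2502]
tcp_rot: [0.0, 0.975, 0.222, 0.0]
ft_force: [4.0, -3.5, 0.1]
finger_gap: 0.016
grip_force: 30.0
```

Run:
```python
from h import *
plan(.557,-.1155,.250)
for n in("top","wrist","scene"):
    c=robot.calibration(n);p,d=robot.camera(n);cv2.imwrite(f"pics/{n}3.png",p[:,:,::-1]);np.savez(f"{n}3.npz",p=p,d=d,E=c['extrinsics'],K=c['mtx'])
    P=cloud(d,c);z=P[...,2];D=P[...,:2]-[.557,-.115];r=np.hypot(D[...,0],D[...,1]);near=(r<.14)&(r>.07)
    print(n);blobs((z>.17)&(z<.186)&near,P,25)
    m=(p[...,0]>110)&(r>.175)&(r<.23)&(z>.004)&(z<.03)&(D[...,0]<0)&(abs(D[...,1])<.07);blobs(m,P,20)
```

```text
t 10.0 pos [ 0.5568 -0.1157  0.2502] yang -64.36 tilt [ 0.001  -0.0003] q7 -1.12 F [ 3.96 -3.53  0.11] gap 0.015981857469421237 grip 30.001504719257355
shift [ 0.0003 -0.0002  0.0002] dist mm 0.3
top
63 [340.1 134.2] [ 0.6165 -0.0256  0.1773] mid [ 0.6173 -0.0258  0.1766] ext [0.027 0.024 0.011]
63 [367.3 188.3] [ 0.4531 -0.1029  0.177 ] mid [ 0.4537 -0.1031  0.1766] ext [0.025 0.023 0.012]
145 [359.7 222.9] [ 0.368  -0.1     0.0083] mid [ 0.3682 -0.0996  0.0132] ext [0.033 0.054 0.018]
wrist
3030 [201.8  62.4] [ 0.617  -0.0309  0.1787] mid [ 0.6165 -0.0298  0.1757] ext [0.026 0.026 0.011]
2164 [517.3 247.3] [ 0.6035 -0.207   0.1786] mid [ 0.6026 -0.2098  0.1754] ext [0.026 0.026 0.011]
scene
68 [283.6 216.8] [ 0.4527 -0.1108  0.1793] mid [ 0.4526 -0.1084  0.1778] ext [0.026 0.025 0.013]
88 [345.6 247.5] [ 0.6173 -0.0312  0.1784] mid [ 0.6163 -0.0301  0.1773] ext [0.025 0.024 0.013]
99 [278.6 278.8] [ 0.6037 -0.2116  0.1786] mid [ 0.6035 -0.2101  0.1771] ext [0.026 0.026 0.014]
36 [268.1 231.4] [ 0.3565 -0.1186  0.0107] mid [ 0.3601 -0.1163  0.0132] ext [0.028 0.027 0.017]
```

Run:
```python
from h import *
for fn,c in(("w2",(.5566,-.1155)),("top3",(.5575,-.112))):
    f=np.load(fn+".npz");P=cloud(f['d'],dict(mtx=f['K'],extrinsics=f['E']));p=f['p'].astype(int);z=P[...,2]
    D=P[...,:2]-c;r=np.hypot(D[...,0],D[...,1])
    for x0 in(.178,.184,.190,.196):
        m=(p[...,0]>110)&(-D[...,0]>x0)&(-D[...,0]<x0+.006)&(z>.003)&(z<.022)&(abs(D[...,1]-.013)<.045)
        y=D[m][:,1];print(fn,x0,len(y),y.min().round(4),y.max().round(4),"ang",(180-np.degrees(np.arctan2((y.min()+y.max())/2,x0+.003))).round(2))
f=np.load("top3.npz")["p"][80:250,280:450,::-1];cv2.imwrite("pics/c3.png",cv2.resize(f,None,fx=3.5,fy=3.5))
```

```text
w2 0.178 218 -0.014 0.0399 ang 175.91
w2 0.184 213 -0.0138 0.0403 ang 175.94
w2 0.19 207 -0.013 0.0407 ang 175.9
w2 0.196 208 -0.0125 0.0411 ang 175.88
top3 0.178 32 -0.0143 0.0392 ang 176.07
top3 0.184 30 -0.0105 0.0386 ang 175.7
top3 0.19 22 -0.0099 0.0391 ang 175.67
top3 0.196 28 -0.01 0.0391 ang 175.82
```

View pics/c3.png

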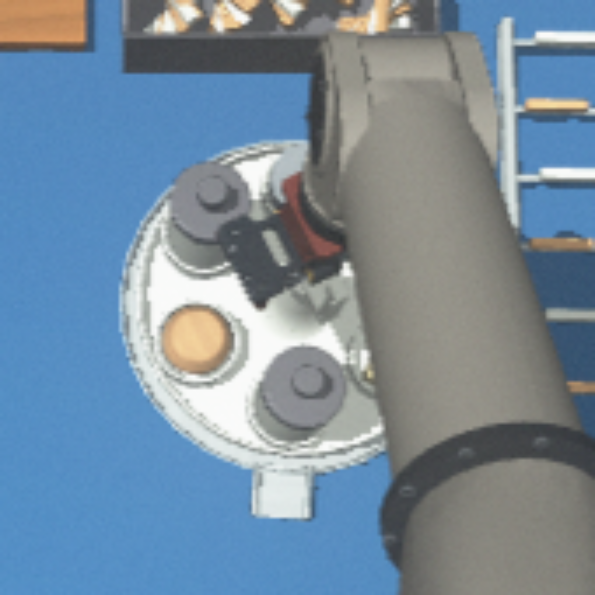

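The crop shows the full jar upright at the front, with its knob at (310,380) in the crop and the spout at (283,493), leaning only from perspective. I measured the jar at about 175.5° and the spout at 175.9°, so they are in line.

Emit:
{"op": "move_arm", "data": {"rows": [0,0,0,0,0,-0.0008,-1,0,0,0,0,0,0,-1,0,0,0,0,0,0,-1,0,0,0,0,0,0,-1]}}

```text
time: 10.55
tcp_pos: [0.5569, -0.1158, 0.2502]
tcp_rot: [0.0, 0.974, 0.225, 0.0]
ft_force: [3.9, -4.0, 1.3]
finger_gap: 0.0157
grip_force: 30.0
```

```bash
python3 -c "
from h import *
plan(.557,-.1155,.250)
print(robot.job_done())"
```

```text
t 10.55 pos [ 0.5569 -0.1158  0.2502] yang -64.04 tilt [ 0.001  -0.0002] q7 -1.11 F [ 3.91 -3.99  1.33] gap 0.01565702602559588 grip 29.99954402446747
shift [ 0.0003 -0.0002  0.0003] dist mm 0.4
the job is handed in; nothing more can be done
None
```

The first jar I lifted was the full one (about 0.56 kg by feel, so I did not lift the other two); I set it back in its well, turned it to within about half a degree of the spout, and handed the job in at 10.6 s with the gripper still holding the handle at 30 N.

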